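Hold a filling sleeve down on its sprung seat for the clamp

TASK

Take the steel sleeve with the blue band, slide it flange-down over the upright spigot of the fitting stand, and press it down squarely on the blue sprung seat until the seat's red pointer stands in the green band of the white gauge post. Be my third hand: keep it steady there for at least two seconds and finish still gripping and pressing it, so that I can fit the clamp. Do not drive the seat down to its stop, and leave the orange-banded sleeve and the jars alone.

Things in the scene. Friction and masses are not known exactly. Their poses are not given: they have to be found in the camera images.
- sleeve_blue: loose steel sleeve with a blue band, upright on its flange: tube 41 mm outside diameter, 95 mm tall, open at both ends, bore 33 mm; flange at the foot 56 mm diameter, 8 mm thick; blue band 16 to 32 mm above the foot. 0.1 to 0.2 kg. Origin: centre of the flange's underside, z up along the bore. Grip across the tube above the band, from above
- sleeve_orange: a second loose sleeve, same outside sizes, with an orange band and a bore of only 24 mm, so it does not fit; leave it alone. Origin: centre of its underside
- stand: fixed fitting stand: square aluminium plate 110 x 110 x 14 mm, round grey housing (76 mm diameter, top 40 mm above the table), upright steel spigot 30 mm diameter in its middle. White gauge post 14 mm wide, top 86 mm above the table, 49 mm from the axis on the -x side; its green band is 41.5 to 52.5 mm above the table. Origin: centre of the plate's underside, on the table, z up
- spigot_tip (a point): centre of the spigot's top, on its axis, 107 mm above the table; the uppermost 10 mm taper from 18 mm to the full 30 mm diameter
- seat_top (a point): centre of the top face of the sprung seat: a blue-topped ring round the spigot, 64 mm outside diameter, 33 mm hole; 62 mm above the table when free; moves with the seat. A red pointer (3 mm thick, its middle 5 mm below the seat's top) reaches from the ring to the gauge post and ends in a 30 mm wide crossbar that shows on both sides of the post
- seat (a joint): how far the seat is pressed down, m: 0 free, 0.020 at its stop. A spring resists with about 3 N before it moves, then 1 N more per mm; the sleeve's weight alone does not move it. The pointer's middle is in the green band from 0.0045 to 0.0155 (about 8 to 19 N); mid-band is 0.010 (13 N)
- jar_a: full jam jar with gold lid, 70 mm diameter, 114 mm tall, a bystander at the back; origin: centre of its underside
- jar_b: a second full jam jar like it, bystander

How it is judged (in metres and radians):
On the way, in this order (a step that is already met when the one before it is completed fails the run):
1. the blue-banded sleeve is started on the spigot, held by the gripper: its foot is below the spigot's tip and centred on it, the seat not yet pressed (z of sleeve_blue in the frame of spigot_tip between -0.05 and -0.012 m and horizontal distance between sleeve_blue and spigot_tip below 0.006 m and angle between sleeve_blue's own z axis and vertical below 0.15 rad and value of joint seat below 0.003 m and contact force between the fingers and sleeve_blue above 1 N), for 0.05 s.
2. the sleeve presses the seat steadily with the pointer in the green band for two seconds (value of joint seat between 0.0042 and 0.0158 m and z of sleeve_blue in the frame of seat_top between -0.003 and 0.003 m and horizontal distance between sleeve_blue and spigot_tip below 0.004 m and angle between sleeve_blue's own z axis and vertical below 0.09 rad and velocity of joint seat between -0.006 and 0.006 m/s and contact force between the fingers and sleeve_blue above 2 N and contact force between sleeve_blue and stand between 5 and 25 N), for 2 s.
At the end, for the whole second after the job is handed in: Gripper still on the blue-banded sleeve, pressing the stand with 5 to 25 N: seat 4.2 to 15.8 mm down and still, flange within 3 mm of the seat, 4 mm of the axis, upright within 0.09 rad; orange sleeve and jars within 20 mm of their places, upright within 0.15 rad (all of step 2 and distance of each of jar_a, jar_b, sleeve_orange from where it was at the start of the episode below 0.02 m and angle between each of jar_a, jar_b, sleeve_orange's own z axis and vertical below 0.15 rad); the arm keeps its last pose, push and grip.
It fails at once if the seat is driven down to its stop (over 19 mm) (value of joint seat above 0.019 m).
It fails at once if the orange-banded sleeve or a jar is shifted by over 20 mm or tipped (not (distance of jar_a from where it was at the start of the episode below 0.02 m) or not (angle between jar_a's own z axis and vertical below 0.15 rad) or not (distance of jar_b from where it was at the start of the episode below 0.02 m) or not (angle between jar_b's own z axis and vertical below 0.15 rad) or not (distance of sleeve_orange from where it was at the start of the episode below 0.02 m) or not (angle between sleeve_orange's own z axis and vertical below 0.15 rad)).
It also fails if it takes over 51 s, if anything falls off the work surface, if the arm or the gripper's body presses on something with over 40 N, if the wrist force passes 120 N, or if a joint passes its speed limit or range.

ROBOT

A 6-joint arm with a two-finger parallel gripper is mounted at the origin on the work surface; the furniture and walls round the work are solid. World frame = base frame: x ahead of the robot, y to its left, z up, the work surface at z = 0. Lengths are in mm, angles in rad, forces in N, time in s.
With the tool pointing down it reaches from about 300 to 875 mm from the base axis. Payload 4.2 kg.
Tool frame: the origin (TCP) lies between the finger pads; the fingertips stand ahead of it and the grasp point (between the pads) lies 8 mm behind it (env.nose_length is the y of the fingertips in the tool frame, in mm); y points along the fingers, x is the direction in which the jaws open and shut, and the axes are right-handed (so a half turn about y gives the same grasp; the last joint's range is limited). The gripper opens to 85 mm and grips with 20 to 120 N. Pads are 22 mm wide; open, the fingers measure 114 mm over their backs; the gripper's body (76 mm by 85 mm) begins 54 mm behind the grasp point. The pads swing forward as they close: fully open they stand 13 mm farther back than shut.
Start: joints at [1.263, 0.32, 1.565, -0, 1.257, -0.02], TCP at [163.211, 551.364, 242.338] pointing down, gripper open.
Joint ranges: [-3.11, 3.11], [-0.84, 2.01], [0.21, 2.61], [-1.34, 4.49], [0.05, 2.63], [-2.56, 2.56]. Speed limits (rad/s): [2.57, 2.57, 3.14, 3.14, 3.14, 3.14].

INTERFACE

Orientations are given as a unit quaternion [w, x, y, z].
In Python, from plant import env, read_camera gives the robot as it stands.
- The arm moves only by the shell command python3 -m jog 'ROWS' [FORCE]. ROWS is JSON, one flat list of numbers, 5 for each row, row after row: the finger opening in mm, from 0 to 85.4, then the shift along the tool's x, y, z in mm, then the turn about the tool's y in rad. A call has 1 to 12 rows; each row shifts and turns the commanded pose from where the row before left it, along the tool's axes as they then stand; what a row does not reach is not made up. A row lasts 1/10 s, in which the tool goes at most 50 mm and 8.59 degrees, less where a joint would pass 70% of its speed; a pose out of reach is approached as far as the arm can. A call is refused whole if a number of a shift passes 50 or a number of a turn 0.15, either way. A call with a gripper value outside its range is refused whole. The fingers move at their own pace and stop on an object; FORCE is the grip in N (left out, the last holds). Time passes only in rows, so rows that do not move let the fingers close. It gives the time, the measured TCP pose, the force and the opening at its end, in the units of the state.
- env.read_state(): the state, without advancing time (a new reading comes with each control period).
- read_camera(name): name is "side" or "top" or "wrist"; returns a dict with "frame" (400x640x3 uint8, red, green, blue), "depth" (400x640 float32, mm along the optical axis (not along the pixel's ray), 0 where there is no reading), "K" (3x3 intrinsics, pixels), "dist" ([k1, k2, p1, p2, k3] as OpenCV has them; the pictures are not rectified), "rvec" (rotation vector, rad) and "tvec" (3), from world to camera coordinates, as OpenCV has them. Camera axes: x right, y down, z forward; pixel columns grow to the right and rows downward; lengths in mm; the calibration is good to about 2 mm. A picture is of the moment at which its call begins.
- env.close_job(): hands the job in, once; it reports no verdict.
The state is a dict: "clock": time; "joint_positions": joint angles; "qd": joint speeds; "joint_torque": joint torques, N m; "tcp_pos": TCP position; "orientation": TCP orientation; "ft_force": force on the tool from outside, world axes, zero at the start; "wrist_torque": the same for the moment, N m; "width": finger opening in mm.
Only numpy, scipy, OpenCV 4.12 (cv2) and the standard library are available. Lean on these libraries where they do the work, as an engineer would, in place of code of your own. Each camera call takes 0.05 s, during which the arm holds its last target. There are 200 camera calls.

## Working session

There is one attempt and no reset: what is moved stays moved. The work goes in short steps, Python scripts to look and compute and a shell command to move; the robot and the scene stay as the last step left them, time stands still between calls to the robot, and variables do not carry over. Pictures are saved under pics/ and viewed, about 8 in all and at most 12, crops included, and the job is handed in when it is done.

```bash
mkdir -p pics; cat > h.py <<'E'
import numpy as np, cv2, pickle
from plant import env, read_camera
def snap(n,fn):
    c=read_camera(n); pickle.dump(c,open(f'pics/{fn}.pkl','wb'))
    cv2.imwrite(f'pics/{fn}.png',c['frame'][:,:,::-1]); return c
def load(fn): return pickle.load(open(f'pics/{fn}.pkl','rb'))
def ray(c,u,v):
    R=cv2.Rodrigues(np.array(c['rvec'],float))[0]; t=np.array(c['tvec'],float).ravel()
    p=cv2.undistortPoints(np.array([[[u,v]]],float),np.array(c['K'],float),np.array(c['dist'],float))[0,0]
    return -R.T@t, R.T@np.array([p[0],p[1],1.])
def at_z(c,u,v,z):
    o,d=ray(c,u,v); return o+d*(z-o[2])/d[2]
def at_depth(c,u,v):
    o,d=ray(c,u,v); return o+d*float(c['depth'][int(round(v)),int(round(u))])
def proj(c,P):
    return cv2.projectPoints(np.array(P,float).reshape(-1,1,3),np.array(c['rvec'],float),np.array(c['tvec'],float),np.array(c['K'],float),np.array(c['dist'],float))[0][:,0]
E
python3 - <<'E'
from h import *
a=snap('top','t0');b=snap('side','s0')
for c in(a,b): print(ray(c,320,200))
s=env.read_state(); print(s, env.nose_length)
E
```

```text
(array([ 512.04533068,   27.19336011, 1275.00582794]), array([ 0.06443435, -0.00204122, -0.99808405]))
(array([ 633.76108408, -758.90731117,  483.99071635]), array([-0.01831709,  0.8845877 , -0.46625284]))
{'clock': 0.1, 'joint_positions': array([ 1.26302501e+00,  3.20242531e-01,  1.56551685e+00,  1.69718255e-05,
        1.25739680e+00, -2.00082761e-02]), 'qd': array([-0.00051098, -0.00101957, -0.00208109, -0.00182294,  0.00027034,
        0.00066094]), 'joint_torque': array([-1.51805849e-03, -4.16406655e+01, -2.34706950e+01, -1.20275563e-04,
        4.95191271e-03,  2.08599874e-05]), 'tcp_pos': array([163.0710266 , 550.98691797, 241.57355252]), 'orientation': array([-0.56620996,  0.56684441,  0.4226863 , -0.42359178]), 'ft_force': array([0.3023643 , 0.31594644, 0.42503462]), 'wrist_torque': array([0.02022447, 0.04732764, 0.02742403]), 'width': 85.4618425344374} 11.0
```

View pics/t0.png

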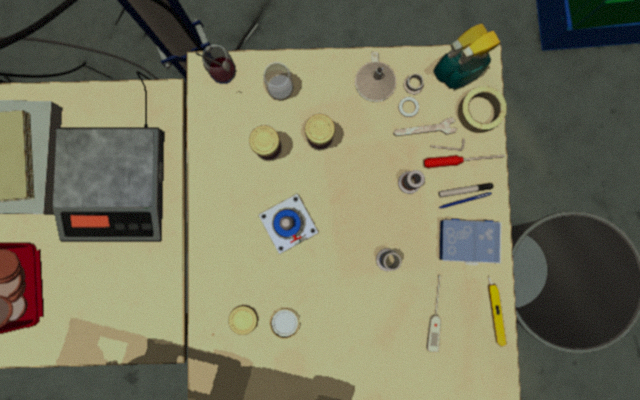

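View pics/s0.png

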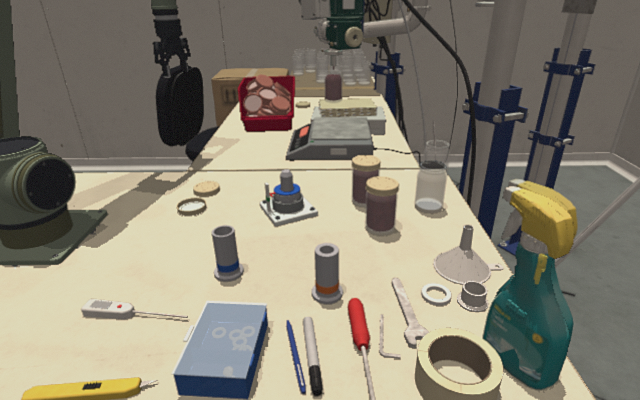

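The top view shows the stand at about (289,222) and sleeves at (411,180) and (390,259). In the side view the blue-banded one is at left (226,250) and the orange at (327,272). The spigot is at (287,183). I'll enlarge both next.

```bash
python3 - <<'E'
from h import *
a=load('t0');b=load('s0')
f=cv2.resize(a['frame'][160:285,250:440,::-1],None,fx=4,fy=4,interpolation=cv2.INTER_CUBIC)
g=cv2.resize(b['frame'][160:310,200:350,::-1],None,fx=4,fy=4,interpolation=cv2.INTER_CUBIC)
cv2.imwrite('pics/t0c.png',f);cv2.imwrite('pics/s0c.png',g)
print(at_z(a,390,256,95),at_z(a,411,178,95),at_z(a,288,222,107),at_z(b,226,275,0),at_z(b,327,296,0))
E
```

```text
[ 457.16649792 -130.47217865   95.        ] [ 633.45306603 -185.11064069   95.        ] [539.61179317  98.17794376 107.        ] [ 440.3496885  -141.89206567    0.        ] [ 6.31417008e+02 -2.01946158e+02  5.68434189e-14]
```

View pics/t0c.png

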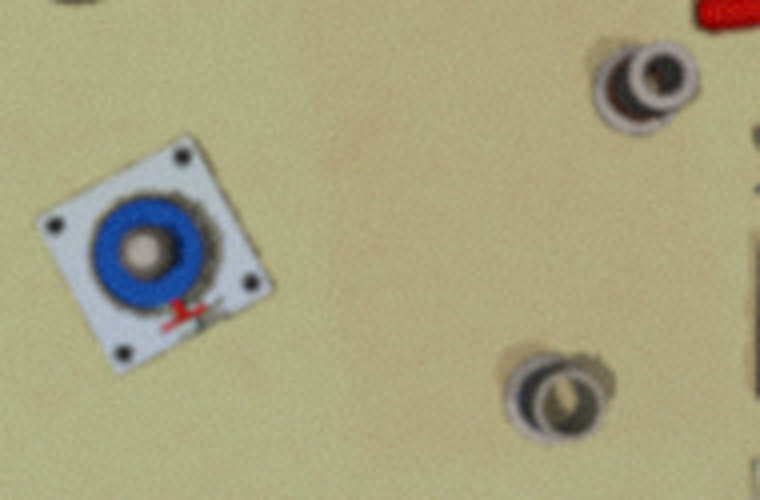

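View pics/s0c.png

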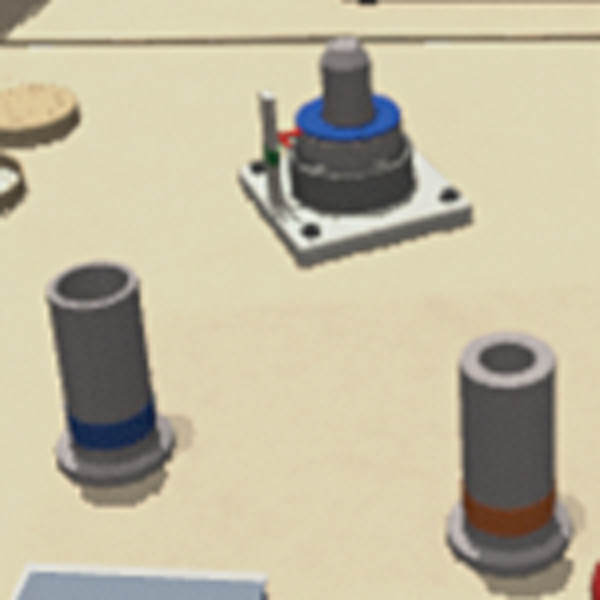

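Enlarged: in the top view the blue sleeve's rim centre is at full-frame (392.5,260.4), its flange at (386.5,259), the spigot tip at (286.2,222.5) and the seat ring centre at (288.2,223.2). The gauge post and red crossbar are at about (296,239). In the side view the blue sleeve's rim centre is at (223.7,231.2) and the spigot tip at (286.5,171.5).

```bash
python3 - <<'E'
from h import *
from scipy.spatial.transform import Rotation as Rn
a=load('t0');b=load('s0')
print('rim',at_z(a,392.4,260.4,95),at_z(b,223.6,231.2,95))
print('flange',at_z(a,386.4,259.1,8))
print('tip',at_z(a,286.2,222.4,107),at_z(b,286.6,171.5,107))
print('seat',at_z(a,288.1,223.0,62),at_z(b,287,189.5,62), 'pointer',at_z(a,296,238.5,57))
q=env.read_state()['orientation'];print(Rn.from_quat(np.r_[q[1:],q[0]]).as_matrix())
w=snap('wrist','w0');print(ray(w,320,200))
s=env.read_state();print('wristcam offset',ray(w,320,200)[0]-s['tcp_pos'])
E
```

```text
rim [ 447.14663193 -135.53926035   95.        ] [ 446.558602   -137.93625754   95.        ]
flange [ 445.8643921  -133.07589489    8.        ]
tip [538.81485435 102.25217751 107.        ] [540.45673232  98.19761398 107.        ]
seat [538.33149027 100.72630344  62.        ] [539.18139448  95.90154151  62.        ] pointer [501.70146187  83.25194082  57.        ]
[[ 2.83812602e-01 -4.89032810e-04 -9.58879642e-01]
 [ 9.58878493e-01 -1.48516318e-03  2.83813020e-01]
 [-1.56288662e-03 -9.99998778e-01  4.74150157e-05]]
(array([ 84.47883216, 575.43106525, 374.29962014]), array([ 0.30955165, -0.08986737, -0.94663529]))
wristcam offset [-78.63958477  24.38812352 132.60514969]
```

```bash
python3 -m jog '[85,-38.5,0,-31.1,0, 85,-38.5,0,-31.1,0, 85,-38.5,0,-31.1,0, 85,-38.5,0,-31.1,0, 85,-38.5,0,-31.1,0, 85,-38.5,0,-31.1,0, 85,-38.5,0,-31.1,0, 85,-38.5,0,-31.1,0, 85,-38.5,0,-31.1,0, 85,-38.5,0,-31.1,0, 85,-38.5,0,-31.1,0, 85,-38.5,0,-31.1,0]' 40
```

```text
clock: 1.35
tcp_pos: [390.1, 0.4, 242.4]
orientation: [-0.567, 0.567, 0.423, -0.423]
ft_force: [0.8, 0.7, -0.0]
width: 85.0
```

```bash
python3 -m jog '[85,-38.5,0,-31.1,0, 85,-38.5,0,-31.1,0, 85,-38.5,0,-31.1,0, 85,0,0,0,0, 85,0,0,0,0,85,0,0,0,0]'; python3 - <<'E'
from h import *
w=snap('wrist','w1')
s=env.read_state();print(s['tcp_pos'],s['orientation'],s['joint_positions'].round(2),s['ft_force'])
E
```

```text
clock: 1.95
tcp_pos: [445.9, -133.8, 242.0]
orientation: [0.567, -0.566, -0.423, 0.423]
ft_force: [-0.3, 0.8, -0.6]
width: 84.9
[ 445.96067741 -133.56906499  242.17174301] [ 0.56655773 -0.56591243 -0.4234847   0.42357546] [-0.32  0.15  1.8   0.    1.2  -1.6 ] [-0.47588487  1.28630892 -0.24881562]
```

View pics/w1.png

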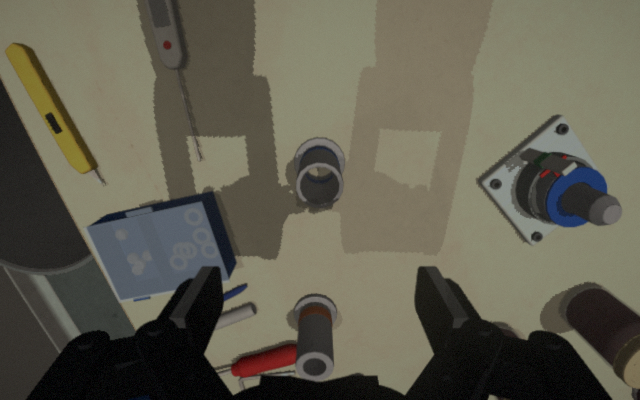

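The wrist view shows the blue-banded sleeve centred, with its rim centre near (320,183). The orange sleeve is near (316,340), between the finger silhouettes. The stand is at right, with the spigot tip near (606,209).

```bash
python3 - <<'E'
from h import *
w=load('w1')
print('rim',at_z(w,320,184,95),at_depth(w,305,190),'tip',at_z(w,606,209,107),at_depth(w,606,209))
print('orange rim',at_z(w,316,366,95))
f=w['frame'][125:220,280:360,::-1]; g=w['frame'][110:250,470:640,::-1]
f=cv2.resize(f,None,fx=5,fy=5,interpolation=cv2.INTER_CUBIC);g=cv2.resize(g,(int(170*2.3),int(140*2.3)),interpolation=cv2.INTER_CUBIC)
o=np.zeros((475,400+391,3),np.uint8);o[:,:400]=f;o[:322,400:]=g;cv2.imwrite('pics/w1c.png',o)
E
```

```text
rim [ 444.9306978 -131.524875    95.       ] [ 451.65654005 -147.65212277   76.40810358] tip [533.16344642 101.58283954 107.        ] [532.86565011 101.20324905 107.48106956]
orange rim [ 633.44513064 -191.35690837   95.        ]Traceback (most recent call last):
  File "<stdin>", line 7, in <module>
ValueError: could not broadcast input array from shape (322,390,3) into shape (322,391,3)
```

```bash
python3 -m jog '[85,0,47,0,0, 85,0,47,0,0, 85,0,47,0,0, 85,0,30,0,0, 85,0,16,0,0, 85,0,0,0,0, 60,0,0,0,0, 38,0,0,0,0, 38,0,0,0,0, 38,0,0,0,0, 38,0,0,0,0,38,0,0,0,0]' 40; python3 -m jog '[36,0,0,0,0, 36,0,0,0,0, 36,0,0,0,0, 36,0,0,0,0]' 40
```

```text
clock: 3.2
tcp_pos: [447.5, -134.9, 56.7]
orientation: [-0.566, 0.567, 0.424, -0.422]
ft_force: [-1.0, 1.4, 7.8]
width: 40.4
clock: 3.6
tcp_pos: [447.5, -134.9, 56.7]
orientation: [-0.566, 0.567, 0.424, -0.422]
ft_force: [0.1, 2.0, 6.7]
width: 40.1
```

```bash
python3 -m jog '[36,0,-20,0,0, 36,0,-40,0,0, 36,0,-40,0,0, 36,0,-35,0,0, 36,42,0,-3.7,0, 36,42,0,-3.7,0, 36,42,0,-3.7,0, 36,42,0,-3.7,0, 36,42,0,-3.7,0, 36,40,0,-3.5,0, 36,0,0,0,0, 36,0,0,0,0]' 40;python3 -m jog '[36,0,0,0,0, 36,0,0,0,0]';  python3 - <<'E'
from h import *
for n,k in(('wrist','w2'),('side','s2'),('top','t2')): snap(n,k)
s=env.read_state();print(s['tcp_pos'],s['ft_force'],s['joint_positions'].round(2),s['width'])
w=load('w2')['frame'][:,:,::-1];si=load('s2')['frame'][90:260,200:370,::-1];t=load('t2')['frame'][180:265,250:335,::-1]
o=np.zeros((600,800,3),np.uint8);o[:300,:480]=cv2.resize(w,(480,300),interpolation=cv2.INTER_AREA)
cv2.imwrite('pics/w2.png',w)
cv2.imwrite('pics/s2c.png',np.hstack([cv2.resize(si,(510,510),interpolation=cv2.INTER_CUBIC),np.vstack([cv2.resize(t,(255,255)),np.zeros((255,255,3),np.uint8)])]))
E
```

```text
clock: 4.8
tcp_pos: [538.2, 99.1, 190.0]
orientation: [0.566, -0.566, -0.423, 0.424]
ft_force: [0.5, -0.1, -2.3]
width: 40.2
clock: 5.0
tcp_pos: [538.1, 97.5, 190.4]
orientation: [0.567, -0.567, -0.423, 0.423]
ft_force: [-0.1, -0.7, -0.9]
width: 40.3
[538.43804314  97.78919984 190.46996772] [-0.87732771 -0.60339241 -1.86855829] [ 0.16  0.31  1.71  0.    1.12 -1.12] 40.356975014048
```

View pics/w2.png

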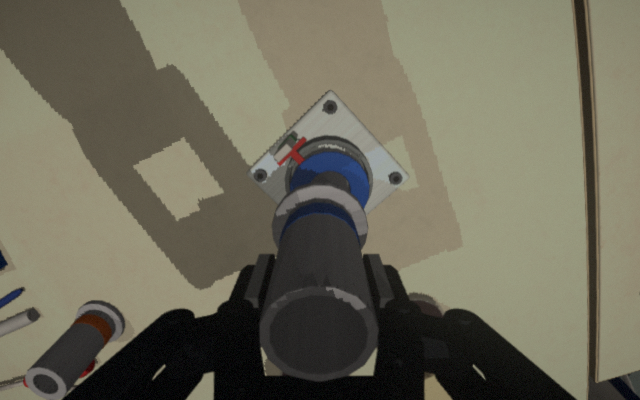

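View pics/s2c.png

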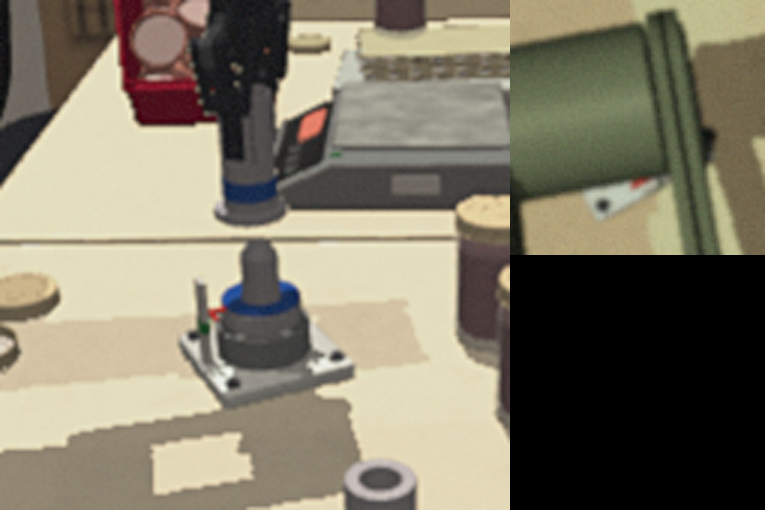

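The wrist view shows the sleeve held upright in the jaws, with its flange around (321,213). Below it are the blue seat ring near (330,170) and the plate holes at about (330,107), (396,179) and (261,177). The side view has the sleeve's foot above the spigot, slightly left of it. I'll enlarge the wrist view.

```bash
python3 - <<'E'
from h import *
w=load('w2')
g=cv2.resize(w['frame'][85:260,240:415,::-1],(595,595),interpolation=cv2.INTER_CUBIC)
g=cv2.convertScaleAbs(g,alpha=1.4,beta=10);cv2.imwrite('pics/w2c.png',g)
E
```

```text
(no output)
```

View pics/w2c.png

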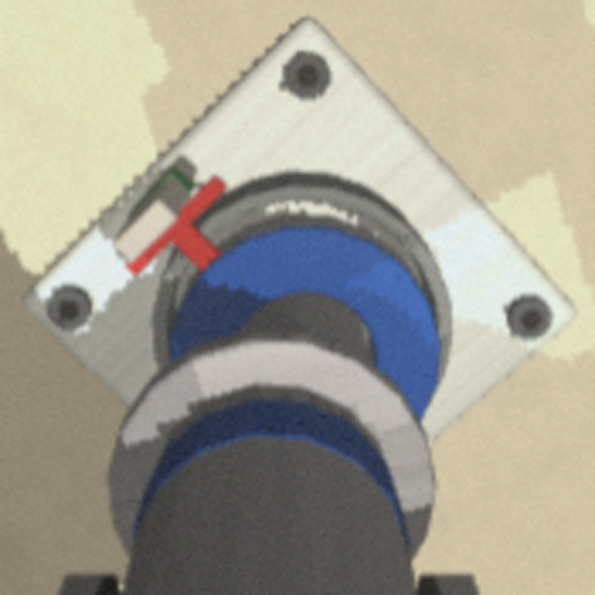

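The enlarged view gives the plate hole, seat ring and flange edge points clearly. I'll fit circles of known radius to them.

```bash
python3 - <<'E'
from h import *
from scipy.optimize import least_squares
w=load('w2')
P=lambda x,y,z: at_z(w,240+x/3.4-.35,85+y/3.4-.35,z)
h=[P(69,307,14),P(529,317,14),P(307,75,14)]
print('holes mid',(h[0]+h[1])/2, 'dists',np.linalg.norm(h[0]-h[1]),np.linalg.norm(h[0]-h[2]),np.linalg.norm(h[1]-h[2]))
k=[P(25,300,14),P(575,312,14)];print('corners mid',(k[0]+k[1])/2,np.linalg.norm(k[0]-k[1]))
def fit(pts,z,r):
    q=np.array([P(x,y,z)[:2] for x,y in pts])
    f=least_squares(lambda c:np.linalg.norm(q-c,axis=1)-r,q.mean(0)+[10,0])
    g=least_squares(lambda c:np.linalg.norm(q-c[:2],axis=1)-c[2],[*q.mean(0),r])
    print(f.x,f.fun.round(1),'free r',g.x)
print('seat');fit([(305,226),(170,335),(440,345),(225,258),(390,262)],62,32)
for zf in(133.7,):
    print('flange');fit([(270,340),(170,378),(370,374),(120,430),(420,425)],zf+8,28)
d=h[1]-h[2];print('dir',d)
# rim
def rim(x,y): return at_z(w,x,y,133.7+95)
print('rim outer mid',(rim(260,335)+rim(378,335))/2,np.linalg.norm(rim(260,335)-rim(378,335)))
E
```

```text
holes mid [540.4128776  106.32011404  14.        ] dists 126.13548548229976 89.1461120732896 89.07656898475368
corners mid [538.85739283 107.11419712  14.        ] 150.70497225310325
seat
[540.57560208 106.15632953] [ 0.9  0.1  0.1 -0.6 -0.6] free r [540.48444036 106.18723145  31.92427748]
flange
[537.46082148  99.07460533] [ 0.4 -0.5 -0.3  0.3  0.2] free r [537.78263391  98.98525442  28.25828112]
dir [79.24328015 40.68338349  0.        ]
rim outer mid [536.74783514  98.94708264 228.7       ] 40.06382825511157
```

```bash
python3 -m jog '[36,7.7,0,-0.9,0, 36,0,10,0,0, 36,0,7,0,0, 36,0,0,0,0, 36,0,0,0,0, 36,0,0,0,0]';  python3 - <<'E'
from h import *
w=snap('wrist','w3');s=env.read_state();print(s['tcp_pos'],s['ft_force'],s['width'])
si=snap('side','s3')
g=cv2.resize(w['frame'][85:260,240:415,::-1],(525,525),interpolation=cv2.INTER_CUBIC)
q=cv2.resize(si['frame'][120:250,245:325,::-1],(320,525),interpolation=cv2.INTER_CUBIC)[:,:270]
cv2.imwrite('pics/w3c.png',cv2.convertScaleAbs(np.hstack([g,q]),alpha=1.3,beta=10))
E
```

```text
clock: 5.75
tcp_pos: [541.8, 105.8, 173.4]
orientation: [-0.567, 0.567, 0.423, -0.423]
ft_force: [-0.1, -0.1, -1.4]
width: 40.5
[541.88418731 105.81423212 173.51384052] [-0.55586058 -0.85093733 -2.10088169] 40.40824861271542
```

View pics/w3c.png

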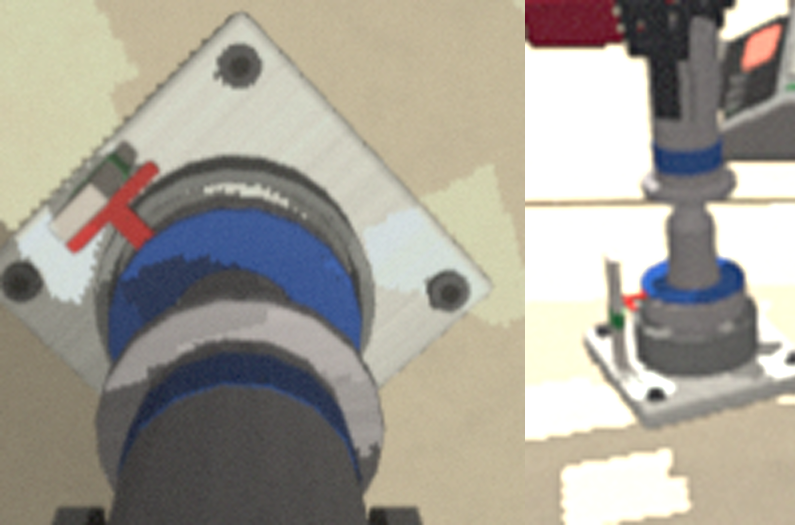

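Seat ring and flange now line up in the wrist view, with centres at x≈236 and 239 in the crop. In the side view the sleeve foot (689) stands over the spigot (691). I'll refit once.

```bash
python3 - <<'E'
from h import *
from scipy.optimize import least_squares
w=load('w3')
P=lambda x,y,z: at_z(w,240+x/3-.35,85+y/3-.35,z)
h=[P(20,281,14),P(449,291,14),P(239,66,14)]
print('holes mid',(h[0]+h[1])/2, np.linalg.norm(h[0]-h[1]))
def fit(pts,z,r):
    q=np.array([P(x,y,z)[:2] for x,y in pts])
    f=least_squares(lambda c:np.linalg.norm(q-c,axis=1)-r,q.mean(0)+[10,0]);print(f.x,f.fun.round(1))
fit([(236,207),(112,310),(362,318),(160,240),(312,240)],62,32)
fit([(237,299),(150,331),(330,333),(108,373),(374,380)],173.5-56.7+8,28)
E
```

```text
holes mid [540.42167343 106.33928155  14.        ] 126.42948434872538
[540.99522677 106.66494228] [ 1.3 -0.3 -0.3 -0.7 -0.8]
[540.90447589 107.32581374] [ 0.4 -0.4 -0.4  0.3  0.3]
```

```bash
python3 -m jog '[36,-0.8,0,0,0, 36,0,5,0,0, 36,0,5,0,0, 36,0,4,0,0, 36,0,4,0,0, 36,0,3,0,0, 36,0,3,0,0,36,0,3,0,0, 36,0,0,0,0,36,0,0,0,0]'
```

```text
clock: 6.85
tcp_pos: [541.5, 105.1, 146.3]
orientation: [0.567, -0.567, -0.423, 0.423]
ft_force: [-0.9, -0.7, -2.2]
width: 40.6
```

```bash
python3 -m jog '[36,0,4,0,0, 36,0,4,0,0, 36,0,4,0,0, 36,0,4,0,0, 36,0,4,0,0, 36,0,2,0,0, 36,0,0,0,0, 36,0,0,0,0, 36,0,0,0,0]'
```

```text
clock: 7.75
tcp_pos: [541.6, 105.1, 124.5]
orientation: [-0.566, 0.567, 0.423, -0.423]
ft_force: [-0.5, -0.6, -2.0]
width: 40.7
```

```bash
python3 -m jog '[36,0,0,0,0, 36,0,0,0,0, 36,0,2,0,0, 36,0,2,0,0, 36,0,2,0,0, 36,0,2,0,0, 36,0,2,0,0, 36,0,0,0,0, 36,0,0,0,0, 36,0,0,0,0]' 60
```

```text
clock: 8.75
tcp_pos: [541.6, 105.1, 114.9]
orientation: [-0.566, 0.567, 0.423, -0.423]
ft_force: [-1.4, -0.3, 5.8]
width: 40.4
```

```bash
python3 -m jog '[36,0,1.5,0,0, 36,0,1.5,0,0, 36,0,1.5,0,0, 36,0,1.5,0,0, 36,0,0,0,0, 36,0,0,0,0, 36,0,0,0,0, 36,0,0,0,0]'; python3 - <<'E'
from h import *
f=[];
for i in range(4): c=snap('side','s4'); f.append(env.read_state()['ft_force'])
print(np.mean(f,0)); w=snap('wrist','w4')
g=cv2.resize(w['frame'][85:235,240:390,::-1],(450,450),interpolation=cv2.INTER_CUBIC)
q=cv2.resize(c['frame'][150:240,255:325,::-1],(350,450),interpolation=cv2.INTER_CUBIC)
cv2.imwrite('pics/w4c.png',cv2.convertScaleAbs(np.hstack([g,q]),alpha=1.3,beta=10))
E
```

```text
clock: 9.55
tcp_pos: [541.6, 105.1, 109.7]
orientation: [-0.566, 0.567, 0.423, -0.423]
ft_force: [-2.2, -0.0, 10.1]
width: 40.1
[-3.7065368  -0.39067618 10.50970615]
```

View pics/w4c.png

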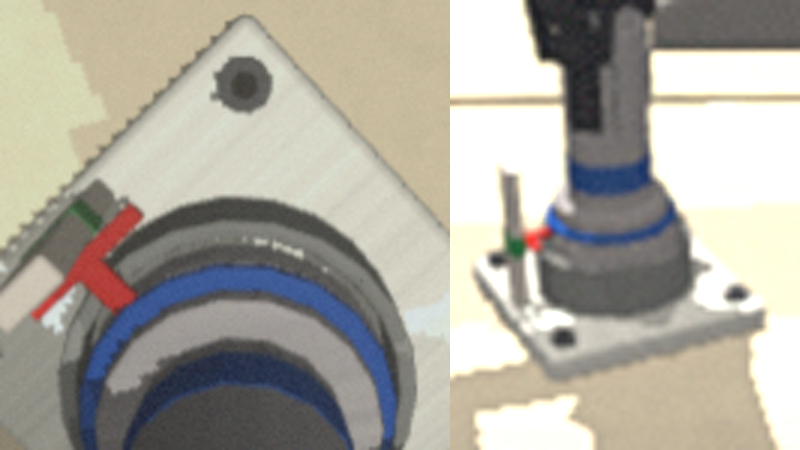

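The flange sits flush and concentric on the blue seat, and the red pointer meets the green band (crop ≈(515,243)). Contact is about 12.5 N, which is mid-band. I'll hold.

```bash
R='36,0,0,0,0'; python3 -m jog '[36,0,0,0,0, 36,0,0,0,0, 36,0,0,0,0, 36,0,0,0,0, 36,0,0,0,0, 36,0,0,0,0, 36,0,0,0,0, 36,0,0,0,0, 36,0,0,0,0, 36,0,0,0,0, 36,0,0,0,0, 36,0,0,0,0]'; python3 -m jog '[36,0,0,0,0, 36,0,0,0,0, 36,0,0,0,0, 36,0,0,0,0, 36,0,0,0,0, 36,0,0,0,0, 36,0,0,0,0, 36,0,0,0,0, 36,0,0,0,0, 36,0,0,0,0, 36,0,0,0,0, 36,0,0,0,0]';python3 -m jog '[36,0,0,0,0, 36,0,0,0,0, 36,0,0,0,0, 36,0,0,0,0, 36,0,0,0,0, 36,0,0,0,0]'
```

```text
clock: 11.0
tcp_pos: [541.6, 105.1, 109.8]
orientation: [-0.566, 0.567, 0.424, -0.423]
ft_force: [-3.3, -0.6, 10.6]
width: 40.0
clock: 12.2
tcp_pos: [541.6, 105.1, 109.8]
orientation: [-0.566, 0.567, 0.423, -0.423]
ft_force: [-3.5, -1.3, 10.6]
width: 39.9
clock: 12.8
tcp_pos: [541.6, 105.1, 109.8]
orientation: [-0.566, 0.567, 0.423, -0.423]
ft_force: [-3.4, 0.0, 10.2]
width: 39.5
```

```bash
python3 -c "
from plant import env; env.close_job(); s=env.read_state(); print(s['clock'],s['tcp_pos'],s['ft_force'],s['width'])"
```

```text
the job is handed in; nothing more can be done
the job is handed in; nothing more can be done
```

I put the blue-banded sleeve flange-down over the spigot and pressed it onto the seat. I held it there for over 3 s and handed the job in at about 12.8 s, still gripping (60 N) and pressing. No verdict was reported.

**Pressing force:** the tool's upward force stayed at 10.1–10.6 N. Adding roughly 2 N for the sleeve's weight makes about 12.5 N on the seat. From that I work out the seat is about 9–10 mm down; I did not measure the seat travel directly.

**Position:** the tool height was steady at 109.8 mm. In the last pictures the red pointer was in the green band, and the flange sat flush and centred on the blue ring.

**Did not agree fully:**
- The top and side cameras put the stand's y about 4–8 mm from the wrist camera's value. I relied on the wrist view, which showed sleeve and stand together, and the sleeve slid on with no resistance.
- A sideways force of about 3.5 N remained while pressing.
- The measured finger opening crept from 40.4 to 39.5 mm during the hold, though force and height did not change.

I never moved near the orange sleeve or the jars, but I did not measure their positions again at the end.

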